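Pack the stirrup and padlock into their storage tray

ROBOT

A 6-joint arm with a two-finger parallel gripper is mounted at the origin on the work surface. World frame = base frame: x ahead of the robot, y to its left, z up, the work surface at z = 0. Lengths are in m, angles in degrees, forces in N, time in s.
With the tool pointing down it reaches from about 0.35 to 0.875 m from the base axis. Payload 4.2 kg.
Tool frame: the origin (TCP) lies midway between the tips of the shut fingers; the grasp point (between the pads) lies 19 mm behind it; y points along the fingers, z is the direction in which the jaws open and shut, and the axes are right-handed (so a half turn about y gives the same grasp; the last joint's range is limited). The gripper opens to 87 mm and grips with 3 to 60 N. Pads are 19 mm wide; open, the fingers measure 117 mm over their backs; the gripper's body (75 mm by 190 mm) begins 51 mm behind the grasp point.
Start: joints at [92.051, 22.042, 0.453, 0, -68.411, -14.817], TCP at [0.138, 0.61, 0.223] pointing down, gripper open.
Joint ranges: [-179.83, 179.83], [-69.29, 118.12], [-61.27, 80.66], [-181.25, 117.63], [-171.15, -9.14], [-177.46, 177.46]. Speed limits (degrees/s): [159.86, 159.86, 180, 180, 180, 180].

INTERFACE

Orientations are given as [roll, pitch, yaw] about the fixed x, y, z axes, in that order (R = Rz(yaw) Ry(pitch) Rx(roll)).
In Python, from workcell import env gives the robot as it stands. The module is installed in compiled form; this text tells all that it offers. Calls block until the motion is done:
- env.goto(position, orientation): joint-space move of the TCP to a pose.
- env.move_straight(position, rotation=None, rate=0.15, force_limit=None): straight line of the TCP; rotation=None keeps the orientation; rate is the mean speed in m/s. With force_limit (N) it stops when the force on the tool has changed by that much, and returns True; else False.
- env.set_joints(angles): joint-space move.
- env.gripper_to(opening, grasp_force=None): opening from 0.0 (shut) to 1.0 (fully open); grasp_force is the grip in N (None keeps the last); returns when the fingers have stopped.
- env.dwell(seconds).
- env.inverse_kinematics(position, orientation): joint angles nearest the present ones, or None.
- env.read_state(): the state.
- env.grab_frame(name): name is "scene" or "top" or "wrist"; returns a dict with "image" (420x560x3 uint8, blue, green, red), "fx", "fy", "cx", "cy" (pixels), "D" ([k1, k2, p1, p2, k3] as OpenCV has them; the pictures are not rectified), "position" and "orientation" of the camera in the world. Camera axes: x right, y up, looking along -z (the intrinsics and any distortion apply to the point x, -y, -z); pixel columns grow to the right and rows downward; lengths in m; the calibration is good to about 2 mm. A picture is of the moment at which its call begins. There is no depth.
A pose or a line that the arm cannot do raises env.Unreachable and nothing moves.
- env.close_job(): hands the job in, once; it reports no verdict.
Trained networks look in a picture, given as the dict that the camera call returned (one of the last four; its "shot" number tells which), for a name from the list of things; names that differ only in an ending like _2 or _b are one class to them, and where a whole thing is asked for, a point or a joint stands for the part that bears it (a point fixed in the world has none). Each returns a list of dicts, best first, with "score" (0 to 1); they miss things now and then, are a little off and sometimes report something else, mostly with a low value. They report only what shows in the picture. A call takes as long as a camera call. They do not tell look-alikes from the thing itself.
- env.search_frame(picture, thing): "xyz" ([x, y, z] in m, in world coordinates, good to about 4 mm: the middle of the surface that is visible of it).
- env.trace(picture, thing): "mask" (420x560 bool, what is visible of it).
The state is a dict: "clock": time; "joint_positions": joint angles; "qvel": joint speeds; "joint_torque": joint torques, N m; "position": TCP position; "tool_rot": TCP orientation; "force": force on the tool from outside, world axes, zero at the start; "wrist_torque": the same for the moment, N m; "opening": opening from 0.0 (shut) to 1.0 (fully open).
Only numpy, scipy, OpenCV 4.12 (cv2) and the standard library are available. Lean on these libraries where they do the work, as an engineer would, in place of code of your own. Each camera call takes 0.05 s, during which the arm holds its last target.

TASK

Pack the storage tray: lay the iron stirrup and the brass padlock in the foam cut-outs made for them, each lying flat on the floor of its cut-out, then lay the clear cover inside the tray's rim so that it rests flat on the ledge all round. These are collection pieces: lower them and the cover into place, do not drop them, and leave the other things on the bench where they are.

Things in the scene. Friction and masses are not known exactly. Their poses are not given: they have to be found in the camera images.
- stirrup: Dark iron riding stirrup lying on its side, 112 mm long (x), 109 wide (y), 28 high, 0.2 to 0.4 kg. Origin: centre of the outline, on the underside; z up. +x points to the strap eye (narrow end: block x 36 to 56, 44 wide, 28 high), -x to the tread. The hollow arch between is 9 mm round bar at height 14. Centre of mass near x = -5.
- stirrup_tread (a point): Middle of the stirrup's tread, 51.5 mm from its origin towards -x and 14 up; axes as the stirrup's. The tread is a flat upright plate, 9 mm thick (x), 104 long (y), 28 high, with open space on both sides: an easy grip, pinched across x.
- stirrup_nest (a point): Where the stirrup's origin lies when packed: on the floor of its cut-out, 16 mm above the bench; +x to the narrow (eye) end, z up. The cut-out follows the stirrup's outline, open inside, with about 4 mm to spare all round, 18 deep (the stirrup stands 10 proud). At the tread end a finger notch, 44 wide (y) and as deep, reaches 30 mm beyond the tread's outer face.
- padlock: Brass padlock with dark steel shackle, lying flat, 100 mm long (x), 56 wide (y), 26 high, 0.25 to 0.5 kg. Origin: centre of the outline, on the underside; z up. +x points to the shackle. The body is a block from x = -50 to 12, 56 wide, 26 high; the shackle is a loop of 10 mm bar, 40 wide, at height 13, from x = 12 to 50.
- padlock_grip (a point): Good grip on the padlock, near its centre of mass: 17 mm from its origin towards -x, on the centre line, 13 up; axes as the padlock's. Pinch across y (56 mm wide there).
- padlock_nest (a point): Where the padlock's origin lies when packed: on the floor of its cut-out, 16 mm above the bench; +x to the narrow (shackle) end, z up. A pocket 70 x 64 mm (x -54 to 16) with a 48 wide slot (x 16 to 54), about 4 to spare all round, 18 deep (the padlock stands 8 proud). Finger notches 40 wide (x -39 to 1), as deep, reach 32 mm beyond each side of the padlock.
- tray: Grey storage tray, fixed, 344 mm long (x), 162 wide (y), rim top 58 high. Origin: centre of the underside. Two white foam inserts, each 156 x 130, tops at height 34, blue cut-out floors, lie end to end along x; which is nearer the robot varies. Inside the rim a ledge 10 wide at height 50 runs round; the recess above it, 332 x 150 and 8 deep, takes the cover.
- cover_seat (a point): Where the cover's origin lies when the cover is on: centre of the tray at the level of the ledge, 50 mm above the bench, axes along the tray. 4 mm to spare on each side; the cover may go on either way round.
- cover: Clear flat cover, 324 mm long (x), 142 wide (y), 4 thick, with dark blue edge binding and a black bow handle in the middle, 0.32 kg, loose, lying on the bench. Origin: centre of the underside, z up.
- cover_handle (a point): Middle of the cover's handle bar, 36 mm above the cover's underside; axes as the cover's. The bar runs along x, 102 mm long, 12 wide (pinch across y), 10 high, with 27 mm free between it and the sheet; its two posts stand 46 mm either side of this point.
- tape_roll: Bystander: roll of blue tape lying flat, 96 mm diameter, 36 high. Origin: centre of the underside.
- wax_jar: Bystander: amber glass jar with a black cap, 64 mm diameter, 62 high. Origin: centre of the underside.
- tin_mug: Bystander: tin mug standing upright, 76 mm diameter, 85 high. Origin: centre of the underside.
- brush: Bystander: brush 190 mm long lying flat at the robot's side of the bench. Origin: its middle, on the underside.
Things that resemble listed ones, but are neither listed nor needed, are in the scene too. There is more than one size of the padlock; the job needs the smaller. What is shaped like the stirrup but green is not meant.

How it is judged (in metres and radians):
On the way:
1. the stirrup and the padlock both lie flat on the floors of their own cut-outs (horizontal distance between stirrup and stirrup_nest below 0.008 m and z of stirrup in the frame of stirrup_nest between -0.004 and 0.004 m and angle between the x axis of stirrup and the x axis of stirrup_nest, either way round below 0.122 rad and angle between each of stirrup, padlock's own z axis and vertical below 0.07 rad and horizontal distance between padlock and padlock_nest below 0.008 m and z of padlock in the frame of padlock_nest between -0.004 and 0.004 m and angle between the x axis of padlock and the x axis of padlock_nest, either way round below 0.122 rad), for 0.2 s.
At the end, for the whole second after the job is handed in: Stirrup and padlock lie in their own nests (within 8 mm sideways, 4 mm in height, 7 degrees of turn, 4 of tilt) and the cover lies on the tray's ledge (within 8 mm sideways, 3 mm in height, 3.5 degrees of turn, 2 of tilt); all three are at rest (all of step 1 and horizontal distance between cover and cover_seat below 0.008 m and z of cover in the frame of cover_seat between -0.003 and 0.003 m and angle between the x axis of cover and the x axis of cover_seat, either way round below 0.061 rad and angle between cover's own z axis and vertical below 0.035 rad and linear speed of each of stirrup, padlock, cover below 0.02 m/s and angular speed of each of stirrup, padlock, cover below 0.2 rad/s); the robot touches nothing.
It fails at once if the stirrup is dropped (falling freely, untouched, faster than 0.55 m/s: a drop of more than about 15 mm) (contact force between each of the fingers, the arm and stirrup below 0.02 N and linear speed of stirrup above 0.55 m/s).
It fails at once if the padlock is dropped (falling freely, untouched, faster than 0.55 m/s: a drop of more than about 15 mm) (contact force between each of the fingers, the arm and padlock below 0.02 N and linear speed of padlock above 0.55 m/s).
It fails at once if the cover is dropped (falling freely, untouched, faster than 0.55 m/s: a drop of more than about 15 mm) (contact force between each of the fingers, the arm and cover below 0.02 N and linear speed of cover above 0.55 m/s).
It fails at once if a bystander (tape roll, wax jar, tin mug or brush) is pushed more than 25 mm from its place (distance of any of tape_roll, wax_jar, tin_mug, brush from where it was at the start of the episode above 0.025 m).
It also fails if it takes over 72 s, if anything falls off the work surface, if the arm or the gripper's body presses on something with over 40 N, if the wrist force passes 120 N, or if a joint passes its speed limit or range.

## Working session

There is one attempt and no reset: what is moved stays moved. The work goes in short steps, each a Python script; the robot and the scene stay as the last script left them, time stands still between calls to the robot, and variables do not carry over. Pictures are saved under pics/ and viewed, and the job is handed in when it is done.

```bash
ls; mkdir -p pics
python3 - <<'E'
from workcell import env
import cv2,json
for n in ["scene","top","wrist"]:
    f=env.grab_frame(n); cv2.imwrite(f"pics/{n}0.png",f["image"])
    print(n,{k:v for k,v in f.items() if k!="image"})
print(env.read_state())
E
```

```text
pics
scene {'fx': 518.8077851846483, 'fy': 518.8077851846483, 'cx': 274.2368192150633, 'cy': 218.94099891095598, 'D': array([-0.17013802,  0.        ,  0.        ,  0.        ,  0.        ]), 'position': array([ 1.41428472, -0.36692142,  1.02428622]), 'orientation': array([45.37066404, -0.31206704, 70.12212765]), 'shot': 1}
top {'fx': 396.42268738631697, 'fy': 396.42268738631697, 'cx': 282.8866174547818, 'cy': 212.0846616651977, 'D': array([-0.07052199,  0.        ,  0.        ,  0.        ,  0.        ]), 'position': array([ 0.30975853, -0.02244235,  1.00800109]), 'orientation': array([ 11.91156574,  -0.30353306, -90.1636689 ]), 'shot': 2}
wrist {'fx': 298.74746081951145, 'fy': 298.74746081951145, 'cx': 281.4086480599965, 'cy': 211.68996731941755, 'D': array([-0.05546352,  0.        ,  0.        ,  0.        ,  0.        ]), 'position': array([0.21536784, 0.59131942, 0.38395276]), 'orientation': array([-1.69135102e+01, -5.44755047e-02, -1.02797802e+02]), 'shot': 3}
{'clock': 0.15, 'joint_positions': array([ 9.20490796e+01,  2.20817653e+01,  4.00431371e-01, -1.74716007e-02,
       -6.84132310e+01, -1.48171942e+01]), 'qvel': array([ 0.1032288 , -0.14970648,  0.20306647,  0.10777291,  0.12043142,
        0.13053492]), 'joint_torque': array([-2.27451196e-04, -3.91056347e+01,  1.87586653e+01,  4.22232404e+00,
        1.23567405e-02, -1.36166227e-04]), 'position': array([0.13802185, 0.60912215, 0.22172529]), 'tool_rot': array([-8.99044268e+01,  8.48821839e-03,  1.67225451e+02]), 'force': array([ 1.01054689,  0.34379132, -0.5834713 ]), 'wrist_torque': array([-0.03794229,  0.00895879, -0.00511862]), 'opening': 0.9992414285113753}
```

View pics/scene0.png

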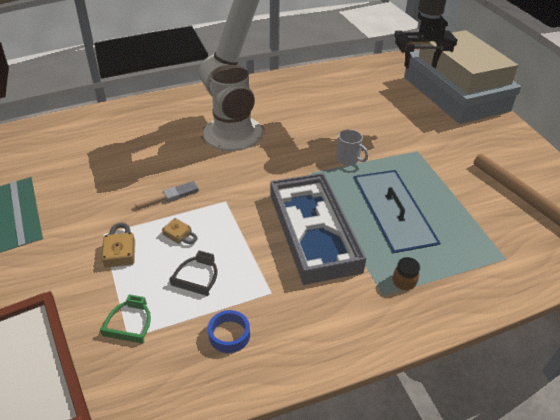

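View pics/top0.png

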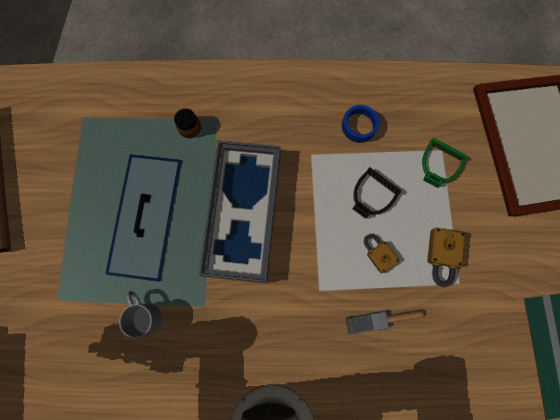

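View pics/wrist0.png

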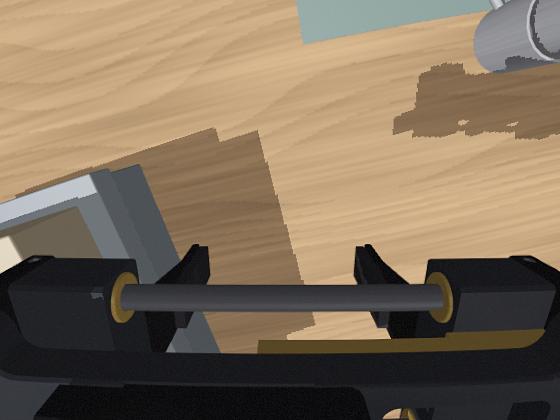

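Top view: tray (240,212), with the stirrup cut-out at (245,183) and the padlock cut-out at (238,243). The cover is at (145,217) with its handle at (142,215). The dark stirrup is at (375,192) with its eye at lower left, and the small padlock is at (380,253) with its shackle at upper left. Look-alikes are the green stirrup (443,163) and the big padlock (448,248). Next I'll fit models to the masks in both fixed views.

```bash
cat > h.py <<'E'
import numpy as np, cv2
from scipy.spatial.transform import Rotation as Rn
from scipy.optimize import minimize
def cam(f):
    R=Rn.from_euler('xyz',f['orientation'],degrees=True).as_matrix()
    K=np.array([[f['fx'],0,f['cx']],[0,f['fy'],f['cy']],[0,0,1]]);D=np.array(f['D'],float)
    return R,np.array(f['position']),K,D
def proj(f,P):
    R,t,K,D=cam(f); c=(np.asarray(P,float)-t)@R; c=c*[1,-1,-1]
    return cv2.projectPoints(c.reshape(-1,1,3),np.zeros(3),np.zeros(3),K,D)[0].reshape(-1,2)
def unproj(f,uv,z):
    R,t,K,D=cam(f); n=cv2.undistortPoints(np.asarray(uv,float).reshape(-1,1,2),K,D).reshape(-1,2)
    d=np.c_[n[:,0],-n[:,1],-np.ones(len(n))]@R.T
    s=(z-t[2])/d[:,2]; return t+d*s[:,None]
def box(x0,x1,y0,y1,z0,z1): return np.array([[x,y,z] for x in(x0,x1) for y in(y0,y1) for z in(z0,z1)])/1000.
def barpath(pts,r,z):
    out=[]
    for a,b in zip(pts[:-1],pts[1:]):
        a=np.array(a,float);b=np.array(b,float)
        out.append(np.array([[p[0]+r*np.cos(t),p[1]+r*np.sin(t),z+dz] for p in(a,b) for t in np.linspace(0,2*np.pi,9)[:-1] for dz in(-r*.7,r*.7)])/1000.)
    return out
STIR=[box(36,56,-22,22,0,28),box(-56,-47,-52,52,0,28)]
arc=[(-50,50),(-20,47),(5,38),(25,26),(40,18)]
STIR+=barpath(arc,4.5,14)+barpath([(x,-y) for x,y in arc],4.5,14)
th=np.linspace(-np.pi/2,np.pi/2,9)
PAD=[box(-50,12,-28,28,0,26)]+barpath([(12,-15)]+[(30+15*np.cos(t),15*np.sin(t)) for t in th]+[(12,15)],5,13)
COV=[box(-162,162,-71,71,0,4)]
TRAY=[box(-172,172,-81,81,0,58)]
def place(parts,x,y,yaw,z=0):
    c,s=np.cos(yaw),np.sin(yaw);R=np.array([[c,-s,0],[s,c,0],[0,0,1]])
    return [p@R.T+[x,y,z] for p in parts]
def sil(f,parts,S=4,roi=None):
    m=np.zeros((420*S,560*S),np.uint8) if roi is None else None
    for p in parts:
        q=(proj(f,p)+.5)*S
        h=cv2.convexHull(np.round(q*16).astype(np.int32).reshape(-1,1,2)); cv2.fillConvexPoly(m,h,255,cv2.LINE_AA,4)
    return cv2.resize(m,(560,420),interpolation=cv2.INTER_AREA)/255.
def fit(fm,parts,p0,sc=(.01,.01,.1),z=0):
    def cost(p):
        c=0
        for f,m in fm:
            s=sil(f,place(parts,*p,z)); c+=np.abs(s-m).sum()/m.sum()
        return c
    p0=np.array(p0,float)
    sx=np.array([p0]+[p0+np.eye(3)[i]*sc[i] for i in range(3)])
    r=minimize(cost,p0,method='Nelder-Mead',options=dict(initial_simplex=sx,xatol=2e-4,fatol=1e-4,maxiter=150))
    return r.x,r.fun
E
cat > m1.py <<'E'
from workcell import env
from h import *
import pickle
F={n:env.grab_frame(n) for n in("top","scene")}
out={}
for n,f in F.items():
    for th in ["stirrup","padlock","cover","cover_handle","tray","tape_roll","wax_jar","tin_mug","brush"]:
        r=env.search_frame(f,th); print(n,th,[(np.round(d['xyz'],3).tolist(),round(d['score'],2)) for d in r])
        if th in("stirrup","padlock","cover","cover_handle","tray"): 
            t=env.trace(f,th); out[n,th]=t
            print('   trace',[(int(d['mask'].sum()),np.round(np.argwhere(d['mask']).mean(0)[::-1]).tolist(),round(d['score'],2)) for d in t])
pickle.dump((F,out),open('m1.pkl','wb'))
print(env.read_state()['clock'])
E
python3 m1.py
```

```text
top stirrup [([0.659, -0.442, 0.015], 0.58), ([0.75, 0.222, 0.064], 0.55)]
   trace [(560, [440.0, 163.0], 0.92), (665, [374.0, 193.0], 0.83), (2906, [245.0, 182.0], 0.55), (608, [187.0, 123.0], 0.53)]
top padlock [([0.418, -0.433, 0.039], 0.88), ([0.406, -0.272, 0.022], 0.65), ([0.446, 0.086, 0.034], 0.36)]
   trace [(1454, [445.0, 252.0], 0.9), (771, [380.0, 254.0], 0.8), (694, [375.0, 193.0], 0.48)]
top cover [([0.508, 0.335, 0.001], 0.65), ([0.518, 0.088, 0.05], 0.59)]
   trace [(6581, [143.0, 218.0], 0.84)]
top cover_handle [([0.507, 0.33, 0.006], 0.68)]
   trace [(6599, [143.0, 218.0], 0.83)]
top tray [([0.516, 0.088, 0.053], 0.92)]
   trace [(3186, [239.0, 211.0], 0.98), (688, [382.0, 255.0], 0.38)]
top tape_roll [([0.761, -0.236, 0.033], 0.75), ([0.573, -0.258, 0.018], 0.66)]
top wax_jar [([0.748, 0.223, 0.063], 0.69)]
top tin_mug [([0.255, 0.325, 0.036], 0.72), ([0.505, 0.333, 0.001], 0.26)]
top brush [([0.248, -0.254, 0.017], 0.65), ([0.446, 0.084, 0.034], 0.42), ([0.572, -0.259, 0.022], 0.37)]
scene stirrup [([0.582, -0.264, 0.024], 0.72), ([0.674, -0.446, 0.02], 0.67)]
   trace [(745, [197.0, 274.0], 0.72), (768, [128.0, 321.0], 0.67)]
scene padlock [([0.421, -0.276, 0.026], 0.79), ([0.44, -0.438, 0.035], 0.76)]
   trace [(533, [179.0, 231.0], 0.94), (1160, [118.0, 247.0], 0.75)]
scene cover [([0.538, 0.33, 0.006], 0.78)]
   trace [(3761, [396.0, 211.0], 0.87), (3288, [317.0, 233.0], 0.65)]
scene cover_handle [([0.537, 0.327, 0.006], 0.81)]
   trace [(3822, [396.0, 211.0], 0.9)]
scene tray [([0.592, 0.058, 0.048], 0.85)]
   trace [(3427, [317.0, 233.0], 0.55)]
scene tape_roll [([0.77, -0.234, 0.031], 0.9)]
scene wax_jar [([0.765, 0.214, 0.053], 0.79)]
scene tin_mug [([0.271, 0.306, 0.057], 0.7), ([0.589, 0.059, 0.048], 0.65), ([0.536, 0.33, 0.003], 0.47)]
scene brush [([0.263, -0.261, 0.018], 0.67), ([0.419, -0.28, 0.027], 0.63)]
1.65
```

```bash
cat > f1.py <<'E'
from h import *
import pickle
F,out=pickle.load(open('m1.pkl','rb'))
def pick(n,th,uv):
    t=min(out[n,th],key=lambda d:np.hypot(*(np.argwhere(d['mask']).mean(0)[::-1]-uv)))
    return t['mask'].astype(float)
def fill(m):
    c,_=cv2.findContours(m.astype(np.uint8),cv2.RETR_EXTERNAL,cv2.CHAIN_APPROX_NONE)
    o=np.zeros(m.shape,np.uint8); cv2.drawContours(o,c,-1,1,-1); return o.astype(float)
jobs={'stirrup':(STIR,(374,193),(197,274)),'padlock':(PAD,(380,254),(179,231)),'cover':(COV,(143,218),(396,211)),'tray':(TRAY,(239,211),(317,233))}
vis={n:F[n]['image'].copy() for n in F}
res={}
import sys
for th,(parts,a,b) in jobs.items():
    ms={'top':pick('top',th,a),'scene':pick('scene',th,b)}
    if th in('tray','cover'): ms={k:fill(v) for k,v in ms.items()}
    r0={'stirrup':(.575,-.26),'padlock':(.415,-.275),'cover':(.515,.33),'tray':(.518,.085)}[th]
    for sel in(['top'],['scene'],['top','scene']):
        best=None
        for yaw in ([0,.2,-.2] if th in('cover','tray') else np.arange(0,2*np.pi,np.pi/4)):
            p,c=fit([(F[n],ms[n]) for n in sel],parts,(*r0,yaw))
            if best is None or c<best[1]: best=(p,c)
        print(th,sel,np.round(best[0],4),round(np.degrees(best[0][2]),2),round(best[1]/len(sel),3),flush=True)
    res[th]=best[0]
    for n in F:
        s=sil(F[n],place(parts,*best[0]))
        c,_=cv2.findContours((s>.5).astype(np.uint8),cv2.RETR_LIST,cv2.CHAIN_APPROX_NONE); cv2.drawContours(vis[n],c,-1,(0,0,255),1)
pickle.dump(res,open('res.pkl','wb'))
cv2.imwrite('pics/fit_top.png',cv2.resize(vis['top'][90:300,60:480],None,fx=1.9,fy=1.9,interpolation=cv2.INTER_CUBIC))
cv2.imwrite('pics/fit_scene.png',cv2.resize(vis['scene'][140:360,80:480],None,fx=2,fy=2,interpolation=cv2.INTER_CUBIC))
E
time python3 f1.py
```

```text
stirrup ['top'] [ 0.5599 -0.2593  2.4825] 142.23 0.512
stirrup ['scene'] [ 0.5621 -0.2583  2.458 ] 140.83 0.432
stirrup ['top', 'scene'] [ 0.5608 -0.2584  2.4701] 141.53 0.48
padlock ['top'] [ 0.4196 -0.2687  0.6131] 35.13 0.093
padlock ['scene'] [ 0.418  -0.2684  0.531 ] 30.43 0.211
padlock ['top', 'scene'] [ 0.4194 -0.2689  0.6   ] 34.38 0.158
cover ['top'] [ 0.5142  0.3357 -0.12  ] -6.88 0.018
cover ['scene'] [ 0.5139  0.3338 -0.1107] -6.34 0.029
cover ['top', 'scene'] [ 0.5141  0.3351 -0.1171] -6.71 0.028
tray ['top'] [ 0.5205  0.0768 -0.1033] -5.92 0.021
tray ['scene'] [ 0.5212  0.0763 -0.1071] -6.14 0.026
tray ['top', 'scene'] [ 0.5207  0.0766 -0.1054] -6.04 0.024
real	1m4.103s
user	1m15.852s
sys	0m26.407s
```

View pics/fit_top.png

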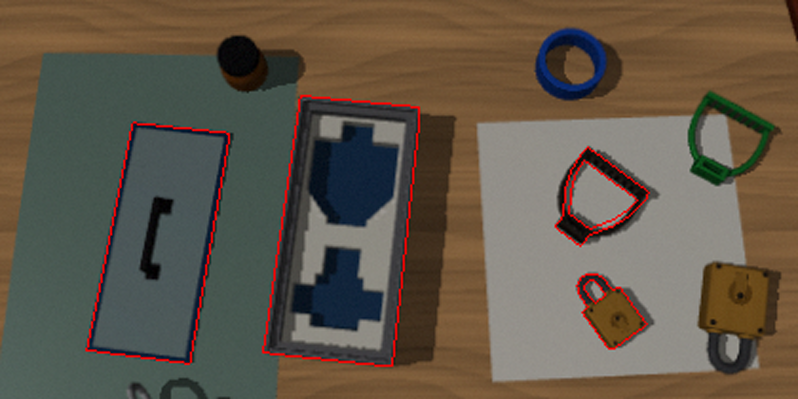

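View pics/fit_scene.png

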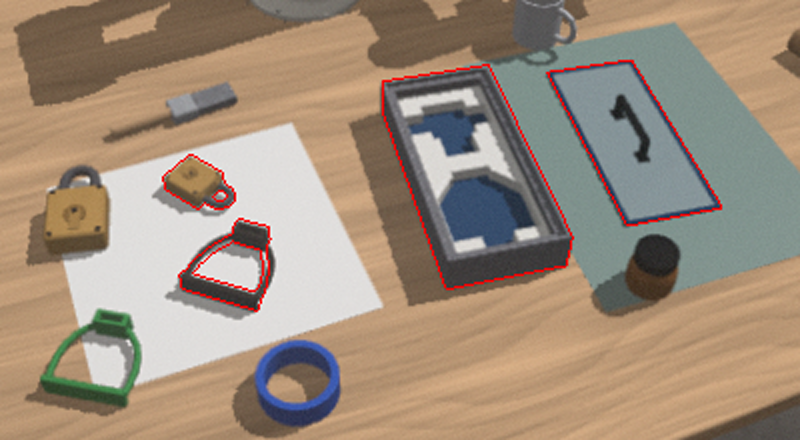

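The fits land on the right objects. Next is a wrist look at the tray cut-outs, then at the stirrup and padlock, both on the way to the first grasp.

```bash
cat >> h.py <<'E'
def Tm(p,o):
    T=np.eye(4);T[:3,:3]=Rn.from_euler('xyz',o,degrees=True).as_matrix();T[:3,3]=p;return T
E
cat > w1.py <<'E'
from workcell import env
from h import *
import pickle
s=env.read_state(); f=env.grab_frame("wrist")
Ttc=np.linalg.inv(Tm(s['position'],s['tool_rot']))@Tm(f['position'],f['orientation'])
pickle.dump(Ttc,open('Ttc.pkl','wb')); print(np.round(Ttc[:3,3],4))
def tcp_for(look,uv,yaw,z):
    T=Tm([0,0,z],[-90,0,yaw])@Ttc
    g=dict(f); g['position']=T[:3,3]; g['orientation']=Rn.from_matrix(T[:3,:3]).as_euler('xyz',degrees=True)
    p=unproj(g,[uv],look[2])[0]; return [look[0]-p[0],look[1]-p[1],z]
t=tcp_for([.52,.077,.034],(281,160),84,.24); print(t)
print(env.inverse_kinematics(t,[-90,0,84]))
env.goto(t,[-90,0,84]); env.dwell(.2); a=env.grab_frame("wrist"); cv2.imwrite('pics/w_tray.png',a['image'])
print(env.read_state()['clock'])
t=[.50,-.22,.24]
env.goto(t,[-90,0,51.5]); env.dwell(.2); b=env.grab_frame("wrist"); cv2.imwrite('pics/w_obj.png',b['image'])
ms={}
for th in('stirrup','padlock'):
    ms[th]=env.trace(b,th); print(th,[(int(d['mask'].sum()),np.round(np.argwhere(d['mask']).mean(0)[::-1]).tolist(),round(d['score'],2)) for d in ms[th]])
pickle.dump((a,b,ms),open('w1.pkl','wb'))
print(env.read_state()['clock'],env.read_state()['joint_positions'])
E
python3 w1.py
```

```text
[-0.0794 -0.1624  0.0005]
[np.float64(0.5231120840827939), np.float64(0.11047847802451569), 0.24]
[ 29.31605924  12.50305545 -10.61958498   0.         -66.87735957
 -35.31605924]
4.2
stirrup [(3720, [70.0, 118.0], 0.71), (2389, [217.0, 189.0], 0.69)]
padlock [(2920, [310.0, 105.0], 0.94), (2901, [212.0, 17.0], 0.71)]
5.8083 [-6.67272933e+00  1.36523175e+01 -9.08744422e+00 -1.21865690e-03
 -6.72566132e+01 -3.17607365e+01]
```

View pics/w_tray.png

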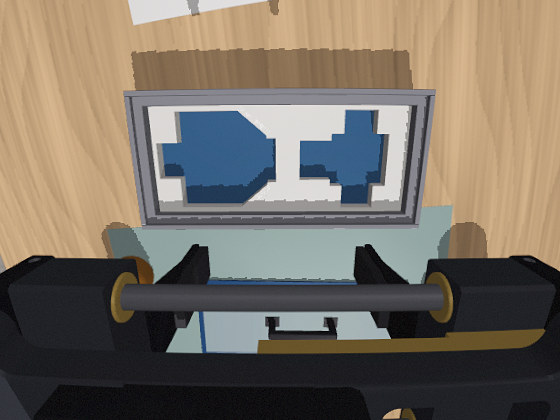

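View pics/w_obj.png

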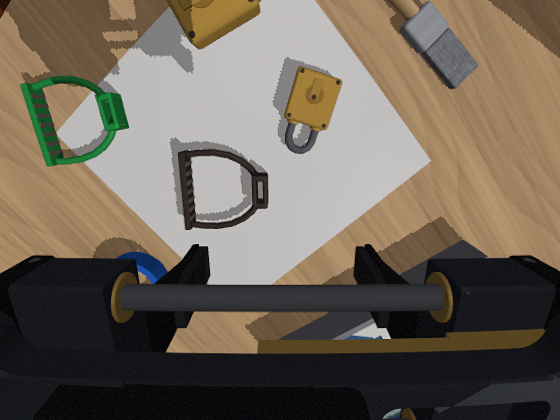

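Wrist views: the tray shows the stirrup cut-out at (220,157), notch left, and the padlock cut-out at (345,158), slot left. On the paper the stirrup is at (222,190), tread left, and the small padlock at (310,105). Fitting all four from these views.

```bash
cat > f2.py <<'E'
from h import *
import pickle
a,b,ms=pickle.load(open('w1.pkl','rb')); F,out=pickle.load(open('m1.pkl','rb')); res=pickle.load(open('res.pkl','rb'))
arc=[(-50,50),(-30,50),(-5,46),(15,38),(30,27),(40,18)]
ST=[box(36,56,-22,22,0,28),box(-56,-47,-52,52,0,28)]+barpath(arc,4.5,14)+barpath([(x,-y) for x,y in arc],4.5,14)
def pk(l,uv): return min(l,key=lambda d:np.hypot(*(np.argwhere(d['mask']).mean(0)[::-1]-uv)))['mask'].astype(float)
vis=b['image'].copy()
for th,parts,uv in(('stirrup',ST,(217,189)),('padlock',PAD,(310,105))):
    m=pk(ms[th],uv); p,c=fit([(b,m)],parts,res[th],(.006,.006,.05)); print(th,np.round(p,4),round(np.degrees(p[2]),2),round(c,3)); res[th+'_w']=p
    s=sil(b,place(parts,*p)); cc,_=cv2.findContours((s>.5).astype(np.uint8),cv2.RETR_LIST,cv2.CHAIN_APPROX_NONE); cv2.drawContours(vis,cc,-1,(0,0,255),1)
cv2.imwrite('pics/fit_obj.png',cv2.resize(vis[0:260,120:440],None,fx=2.4,fy=2.4))
def poly(h): 
    h=np.array(h,float); return np.r_[h,(h*[1,-1])[::-1]]/1000
NS=lambda q:poly([(-86,-22),(-60,-22),(-60,-58.5),(q[0],-58.5),(q[1],-26),(60,-26)])
NP=lambda q:poly([(-54,-32),(-39,-32),(-39,-60),(1,-60),(1,-32),(16,-32),(16,-24),(54,-24)])
def blue(f):
    i=f['image'].astype(int); return ((i[...,0]-i[...,2]>25)).astype(np.uint8)
def model(f,P,x,y,yaw,S=4):
    c,s=np.cos(yaw),np.sin(yaw);Q=P@np.array([[c,-s],[s,c]]).T+[x,y]; ms_=[]
    for z in(.016,.034):
        m=np.zeros((420*S,560*S),np.uint8); q=(proj(f,np.c_[Q,np.full(len(Q),z)])+.5)*S
        cv2.fillPoly(m,[np.round(q*16).astype(np.int32)],255,cv2.LINE_AA,4); ms_.append(m)
    return cv2.resize(np.minimum(*ms_),(560,420),interpolation=cv2.INTER_AREA)/255.
T=res['tray']; c,s=np.cos(T[2]),np.sin(T[2])
views={'wrist':a,'top':F['top'],'scene':F['scene']}; vis={k:v['image'].copy() for k,v in views.items()}
for nm,N,dx,yaw in(('stirrup_nest',NS,.078,T[2]+np.pi),('padlock_nest',NP,-.078,T[2])):
    p0=np.array([T[0]+c*dx,T[1]+s*dx,yaw])
    for sel in(['wrist'],['top'],['scene'],['wrist','top','scene']):
        masks=[]
        for n in sel:
            Q=np.array([[-78,-65],[78,-65],[78,65],[-78,65]])/1000@np.array([[c,-s],[s,c]]).T+p0[:2]
            r=np.zeros((420,560),np.uint8); cv2.fillConvexPoly(r,np.round(proj(views[n],np.c_[Q,np.full(4,.034)])).astype(np.int32),1)
            masks.append((blue(views[n])*r).astype(float))
        free=nm[0]=='s' and sel==['wrist']
        def cost(v):
            q=v[3:]*1000 if free else QF
            return sum(np.abs(model(views[n],N(q),*v[:3])-m).sum()/m.sum() for n,m in zip(sel,masks))
        v0=np.r_[p0,[.016,.050]] if free else p0; sc=[.006,.006,.05,.006,.006][:len(v0)]
        r=minimize(cost,v0,method='Nelder-Mead',options=dict(initial_simplex=np.array([v0]+[v0+np.eye(len(v0))[i]*sc[i] for i in range(len(v0))]),xatol=1e-4,fatol=1e-4,maxiter=300))
        if free: QF=r.x[3:]*1000; print('taper',QF)
        v=r.x[:3]; d=np.array([[c,s],[-s,c]])@(v[:2]-T[:2])
        print(nm,sel,np.round(v,4),round(np.degrees(v[2]),2),round(r.fun/len(sel),3),'in tray',np.round(d*1000,1),flush=True)
        if sel==['wrist']: res[nm]=v
    for n in views:
        m=model(views[n],N(QF),*v); cc,_=cv2.findContours((m>.5).astype(np.uint8),cv2.RETR_LIST,cv2.CHAIN_APPROX_NONE); cv2.drawContours(vis[n],cc,-1,(0,0,255),1)
    res[nm+'_all']=v
# tray outline refined from wrist: top rim outer rectangle at z=.058
pickle.dump(res,open('res.pkl','wb'))
cv2.imwrite('pics/fit_nest.png',cv2.resize(vis['wrist'][70:250,110:450],None,fx=2.3,fy=2.3))
E
python3 f2.py
```

```text
stirrup [ 0.5623 -0.2588  2.4731] 141.7 0.326
padlock [ 0.4202 -0.2683  0.5968] 34.19 0.097
taper [16.04242302 52.49353124]
stirrup_nest ['wrist'] [0.5861 0.07   3.0525] 174.9 0.022 in tray [65.8  0.3]
stirrup_nest ['top'] [0.5857 0.0683 3.0753] 176.2 0.322 in tray [65.6 -1.4]
stirrup_nest ['scene'] [0.5833 0.0679 3.0622] 175.45 0.17 in tray [63.2 -2.1]
stirrup_nest ['wrist', 'top', 'scene'] [0.5857 0.0696 3.0413] 174.25 0.174 in tray [65.4 -0.2]
padlock_nest ['wrist'] [ 0.4433  0.0848 -0.0958] -5.49 0.028 in tray [-77.8   0. ]
padlock_nest ['top'] [ 0.4441  0.0841 -0.0982] -5.63 0.394 in tray [-77.   -0.6]
padlock_nest ['scene'] [ 0.4427  0.082  -0.0735] -4.21 0.311 in tray [-78.1  -2.9]
padlock_nest ['wrist', 'top', 'scene'] [ 0.4436  0.0844 -0.1056] -6.05 0.25 in tray [-77.5  -0.4]
```

Run:
```python
from workcell import env
for p,y in [((.5,-.2),51.5),((.52,-.3),51.5),((.6,.08),84),((.44,-.26),34),((.44,.08),-6),((.44,.08),174),((.51,.33),-6),((.51,.33),173)]:
    for z in(.02,.15):
        print(p,y,z,env.inverse_kinematics([*p,z],[-90,0,y]))
```

```text
(0.5, -0.2) 51.5 0.02 [ -4.5394357   27.32282969 -25.48577153   0.         -37.19139877
 -33.9605643 ]
(0.5, -0.2) 51.5 0.15 [ -4.5394357   17.46052963 -17.71793728   0.         -54.82153309
 -33.9605643 ]
(0.52, -0.3) 51.5 0.02 [-14.54423245  31.77396576 -16.41295542   0.         -41.81307882
 -23.95576755]
(0.52, -0.3) 51.5 0.15 [-14.54423245  23.05450108  -9.00976025   0.         -57.93573868
 -23.95576755]
(0.6, 0.08) 84 0.02 [ 22.9020081   32.1384755  -15.6623544    0.         -42.19917009
 -28.9020081 ]
(0.6, 0.08) 84 0.15 [ 22.9020081   23.50391695  -8.28008266   0.         -58.21600038
 -28.9020081 ]
(0.44, -0.26) 34 0.02 [-12.35884326  25.37772961 -29.38800544   0.         -35.23426495
 -43.64115674]
(0.44, -0.26) 34 0.15 [-12.35884326  14.94406272 -21.3931647    0.         -53.66277257
 -43.64115674]
(0.44, 0.08) -6 0.02 [ 3.12407702e+01  2.08637246e+01 -3.82536880e+01 -2.54444375e-14
 -3.08825875e+01 -1.27240770e+02]
(0.44, 0.08) -6 0.15 [ 3.12407702e+01  8.89256105e+00 -2.95503915e+01 -2.54444375e-14
 -5.15570474e+01 -1.27240770e+02]
(0.44, 0.08) 174 0.02 [ 3.12407702e+01  2.08637246e+01 -3.82536880e+01  2.54444375e-14
 -3.08825875e+01  5.27592298e+01]
(0.44, 0.08) 174 0.15 [ 3.12407702e+01  8.89256105e+00 -2.95503915e+01  2.54444375e-14
 -5.15570474e+01  5.27592298e+01]
(0.51, 0.33) -6 0.02 [ 4.81572681e+01  3.22958545e+01 -1.53379564e+01 -2.54444375e-14
 -4.23661891e+01 -1.44157268e+02]
(0.51, 0.33) -6 0.15 [ 4.81572681e+01  2.36975959e+01 -7.96431563e+00 -2.54444375e-14
 -5.83380885e+01 -1.44157268e+02]
(0.51, 0.33) 173 0.02 [ 4.81572681e+01  3.22958545e+01 -1.53379564e+01  2.54444375e-14
 -4.23661891e+01  3.48427319e+01]
(0.51, 0.33) 173 0.15 [ 4.81572681e+01  2.36975959e+01 -7.96431563e+00  2.54444375e-14
 -5.83380885e+01  3.48427319e+01]
```

View pics/fit_nest.png

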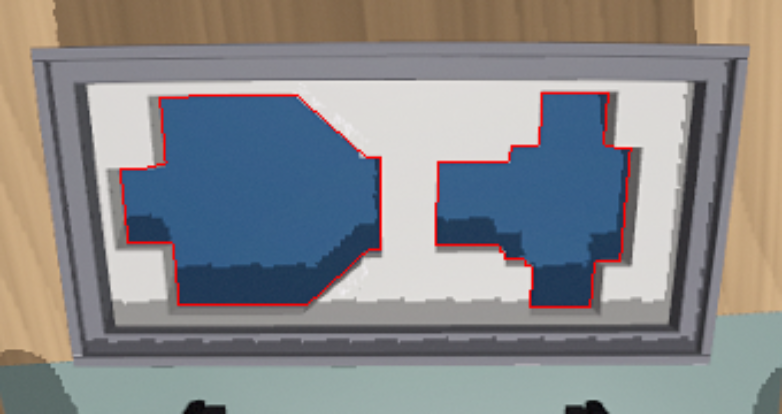

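View pics/fit_obj.png

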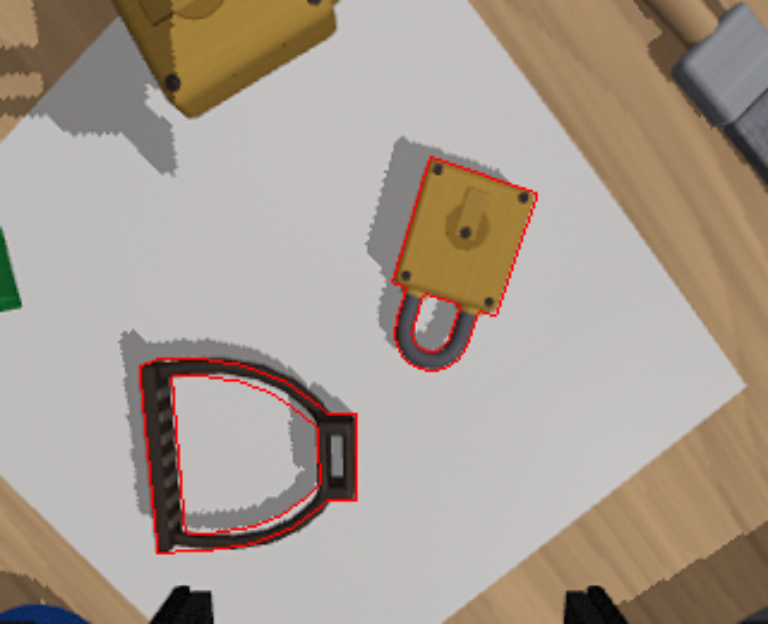

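The wrist fits agree with the outlines to about a pixel, and the positions match the fixed cameras within 2 mm. Grasping the stirrup by its tread.

```bash
cat > g1.py <<'E'
from workcell import env
from h import *
import pickle
res=pickle.load(open('res.pkl','rb'))
p=res['stirrup_w']; yaw=np.degrees(p[2])
g=p[:2]+np.array([np.cos(p[2]),np.sin(p[2])])*-.0515; print(g,yaw-90)
O=[-90,0,yaw-90]
env.gripper_to(.6)
env.goto([*g,.10],O)
print(env.move_straight([*g,.003],rate=.1,force_limit=15),env.read_state()['position'])
env.gripper_to(0,45); s=env.read_state(); print('open',s['opening']*87,s['force'])
env.move_straight([*g,.13],rate=.1); env.dwell(.2); s=env.read_state(); print('open',s['opening']*87,s['force'],s['clock'])
F={n:env.grab_frame(n) for n in('wrist','scene')}
for n in F: cv2.imwrite(f'pics/g1_{n}.png',F[n]['image'])
pickle.dump((F,s),open('g1.pkl','wb'))
E
python3 g1.py
```

```text
[ 0.6027134  -0.29076222] 51.69855551170443
False [ 0.60337463 -0.29096329  0.00386058]
open 8.951456767607896 [ 0.84277441 -0.7982939  -1.53763483]
open 9.088433782141434 [ 0.00367036 -0.69415626 -2.32584717] 10.9917
```

View pics/g1_wrist.png

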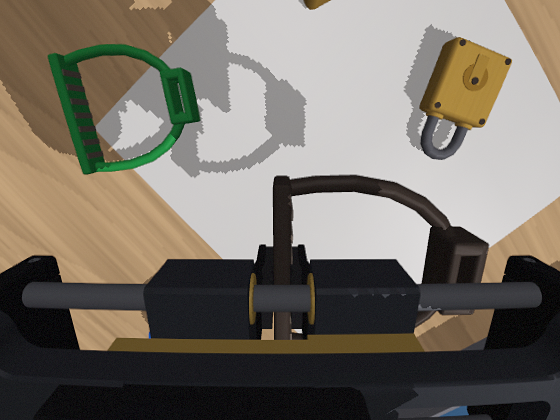

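View pics/g1_scene.png

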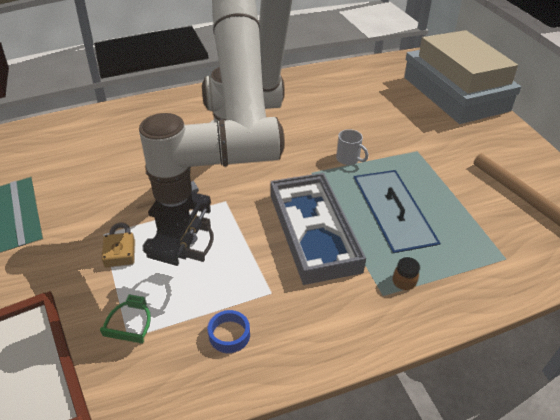

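```bash
cat > c1.py <<'E'
from h import *
import pickle
F,s=pickle.load(open('g1.pkl','rb')); f=F['wrist']
arc=[(-50,50),(-30,50),(-5,47),(15,39),(30,28),(40,19)]
ST=[box(36,56,-22,22,0,28),box(-56,-47,-52,52,0,28)]+barpath(arc,4.5,14)+barpath([(x,-y) for x,y in arc],4.5,14)
T=Tm(s['position'],s['tool_rot'])
# stirrup in tool: x_st = tool z ; z_st=-tool y ; y_st = z x x
B=np.eye(4); B[:3,:3]=np.c_[[0,0,1.],np.cross([0,-1,0],[0,0,1]),[0,-1,0]]
im=f['image']
vis=[]
for dy,tilt in((0,0),(0,3),(0,-3),(.004,0)):
    off=np.eye(4); R=Rn.from_euler('y',tilt,degrees=True).as_matrix()
    parts=[]
    for p in ST:
        q=(p-np.array([-.0515,0,.017]))@R.T+[0,dy,0.017-.0039]
        parts.append((T@B@np.c_[q,np.ones(len(q))].T).T[:,:3])
    v=im.copy(); m=sil(f,parts); cc,_=cv2.findContours((m>.5).astype(np.uint8),cv2.RETR_LIST,cv2.CHAIN_APPROX_NONE); cv2.drawContours(v,cc,-1,(0,0,255),1)
    cv2.putText(v,f'{dy} {tilt}',(250,160),0,.5,(0,0,255)); vis.append(v[150:345,240:500])
cv2.imwrite('pics/c1.png',cv2.resize(np.vstack([np.hstack(vis[:2]),np.hstack(vis[2:])]),None,fx=1.5,fy=1.5))
E
python3 c1.py
```

```text
(no output)
```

View pics/c1.png

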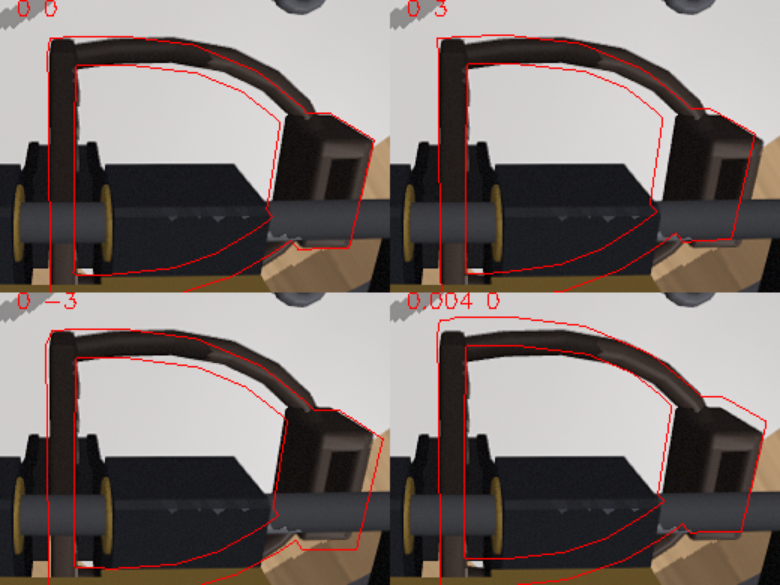

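The nominal in-hand pose matches the picture: no tilt, offset within about 1 mm. Placing it in its cut-out.

```bash
cat > p1.py <<'E'
from workcell import env
from h import *
import pickle
res=pickle.load(open('res.pkl','rb'))
n=res['stirrup_nest'].copy(); n[2]=np.radians(174.6)
g=n[:2]-np.array([np.cos(n[2]),np.sin(n[2])])*.0515; O=[-90,0,np.degrees(n[2])-90]; print(g,O)
env.goto([*g,.13],O)
env.move_straight([*g,.050],rate=.12); env.dwell(.2); s=env.read_state(); print(s['position'],s['tool_rot'],s['force'],s['opening']*87)
F={k:env.grab_frame(k) for k in('wrist','scene','top')}
for k in F: cv2.imwrite(f'pics/p1_{k}.png',F[k]['image'])
pickle.dump((F,s),open('p1.pkl','wb')); print(s['clock'])
E
python3 p1.py
```

```text
[0.63737302 0.06515288] [-90, 0, np.float64(84.6)]
[0.63797353 0.06531976 0.05109809] [-9.01068336e+01 -4.47661621e-02  8.46031220e+01] [-0.26822682  1.01099081 -3.0914005 ] 8.82735273317714
13.45
```

View pics/p1_wrist.png

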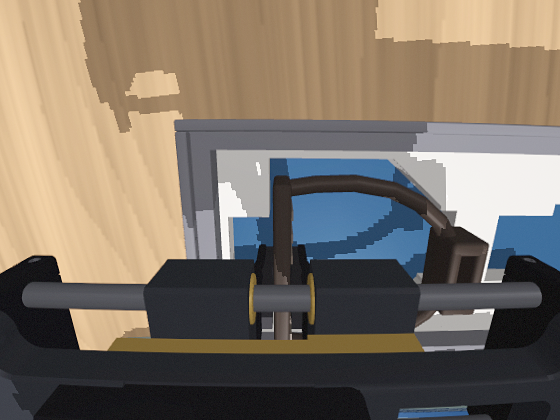

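```bash
python3 -c "
import cv2
a=cv2.imread('pics/p1_scene.png')[130:310,220:420];b=cv2.imread('pics/p1_top.png')[120:300,160:360]
import numpy as np
cv2.imwrite('pics/p1_st.png',cv2.resize(np.hstack([a,b]),None,fx=2,fy=2,interpolation=2))"
```

```text
(no output)
```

View pics/p1_st.png

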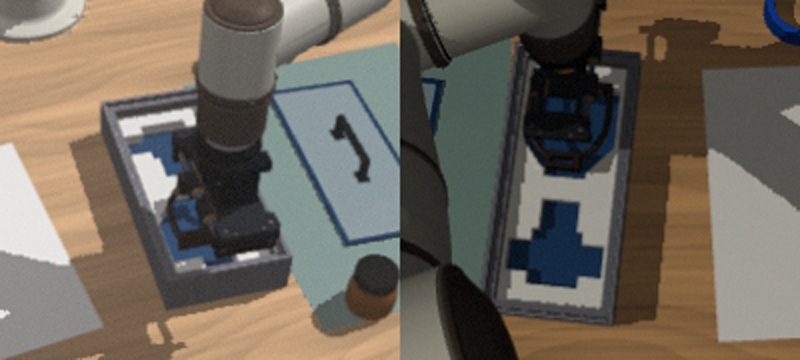

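```bash
cat > c2.py <<'E'
from h import *
import pickle
F,s=pickle.load(open('p1.pkl','rb')); f=F['wrist']; res=pickle.load(open('res.pkl','rb'))
n=res['stirrup_nest']
def poly(h): 
    h=np.array(h,float); return np.r_[h,(h*[1,-1])[::-1]]/1000
P=poly([(-86,-22),(-60,-22),(-60,-58.5),(16,-58.5),(52.5,-26),(60,-26)])
v=f['image'].copy()
yaw=np.radians(174.6);c,q=np.cos(yaw),np.sin(yaw);Q=P@np.array([[c,-q],[q,c]]).T+n[:2]
for z,col in((.016,(0,255,255)),(.034,(0,0,255))):
    cv2.polylines(v,[np.round(proj(f,np.c_[Q,np.full(len(Q),z)])*16).astype(np.int32)],True,col,1,cv2.LINE_AA,4)
cv2.imwrite('pics/c2.png',cv2.resize(v[110:350,160:520],None,fx=2.2,fy=2.2,interpolation=cv2.INTER_CUBIC))
E
python3 c2.py
```

```text
(no output)
```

View pics/c2.png

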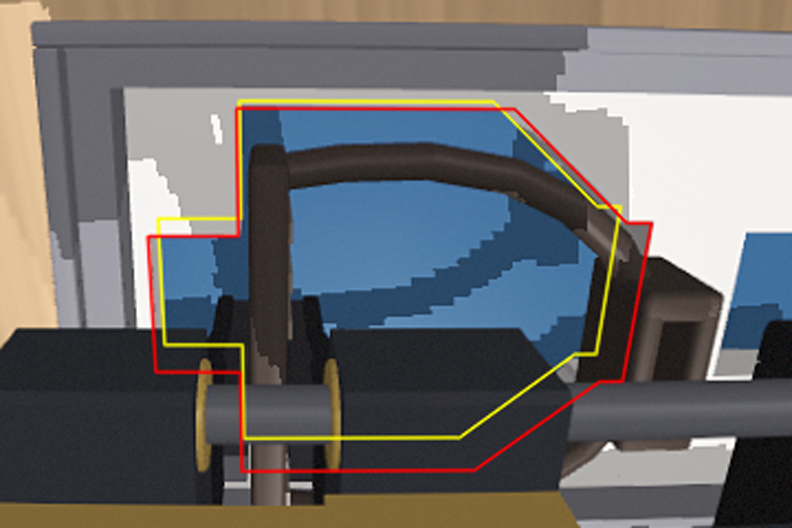

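The cut-out overlay still matches at close range. Lowering.

```bash
cat > p1b.py <<'E'
from workcell import env
from h import *
import pickle
s=env.read_state(); 
F,_=pickle.load(open('p1.pkl','rb'))
g=[0.63737302,0.06515288]
hit=env.move_straight([*g,.0188],rate=.03,force_limit=8); s=env.read_state(); print(hit,s['position'],s['force'],s['clock'])
E
python3 p1b.py
```

```text
False [0.6372481  0.06510604 0.01904068] [-0.85043134 -0.11010038 -0.25671855] 14.7917
```

```bash
cat > r1.py <<'E'
from workcell import env
from h import *
import pickle
g=[0.63737302,0.06515288]
env.gripper_to(.27); s=env.read_state(); print(s['opening']*87,s['force'])
env.move_straight([*g,.12],rate=.12); 
F={k:env.grab_frame(k) for k in('wrist','scene')}
for k in F: cv2.imwrite(f'pics/r1_{k}.png',F[k]['image'])
m=env.trace(F['wrist'],'stirrup'); print([(int(d['mask'].sum()),d['score']) for d in m])
pickle.dump((F,m),open('r1.pkl','wb')); print(env.read_state()['clock'])
E
python3 r1.py
```

```text
23.46268635223712 [ 0.35957289 -0.35177213  0.16433274]
[(4746, 0.76)]
16.5333
```

View pics/r1_wrist.png

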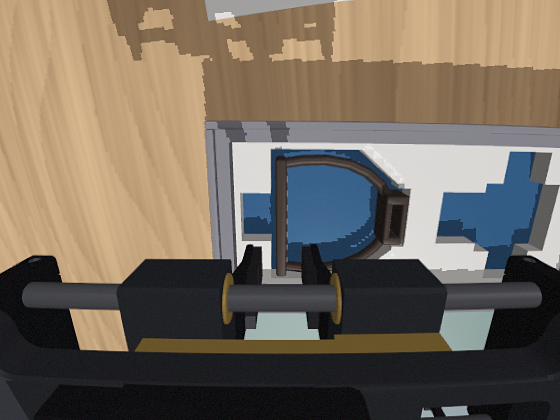

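```bash
cat > c3.py <<'E'
from h import *
import pickle
F,m=pickle.load(open('r1.pkl','rb')); res=pickle.load(open('res.pkl','rb')); f=F['wrist']
arc=[(-50,50),(-30,50),(-5,47),(15,39),(30,28),(40,19)]
ST=[box(36,56,-22,22,0,28),box(-56,-47,-52,52,0,28)]+barpath(arc,4.5,14)+barpath([(x,-y) for x,y in arc],4.5,14)
mm=m[0]['mask'].astype(float); print(np.argwhere(mm).min(0),np.argwhere(mm).max(0))
im=f['image'].astype(int); dark=(im.max(2)<75)&(im[...,0]-im[...,2]<12); r=np.zeros_like(dark); r[145:262,262:415]=1; r[240:,232:345]=0
mk=(dark&(r>0)).astype(float)
v=(f['image']).copy(); w=np.zeros_like(mk); w[145:262,262:415]=1; w[240:,232:345]=0
n=res['stirrup_nest']
def cost(p): return np.abs((sil(f,place(ST,*p,.016))-mk)*w).sum()/mk.sum()
p0=np.array(n); sx=np.array([p0]+[p0+np.eye(3)[i]*[.006,.006,.05][i] for i in range(3)])
rr=minimize(cost,p0,method='Nelder-Mead',options=dict(initial_simplex=sx,xatol=1e-4,fatol=1e-4)); p=rr.x
print(np.round(p,4),np.degrees(p[2]),rr.fun,'d',np.round((p[:2]-n[:2])*1000,1))
for q,col in((p,(0,0,255)),):
    s=sil(f,place(ST,*q,.016)); cc,_=cv2.findContours((s>.5).astype(np.uint8),cv2.RETR_LIST,cv2.CHAIN_APPROX_NONE); cv2.drawContours(v,cc,-1,col,1)
cv2.imwrite('pics/c3.png',cv2.resize(v[130:280,220:440],None,fx=3.5,fy=3.5,interpolation=cv2.INTER_CUBIC))
E
python3 c3.py
```

```text
[154 275] [275 409]
[0.5846 0.0684 3.0583] 175.22754746084874 0.5149281045751634 d [-1.5 -1.6]
```

View pics/c3.png

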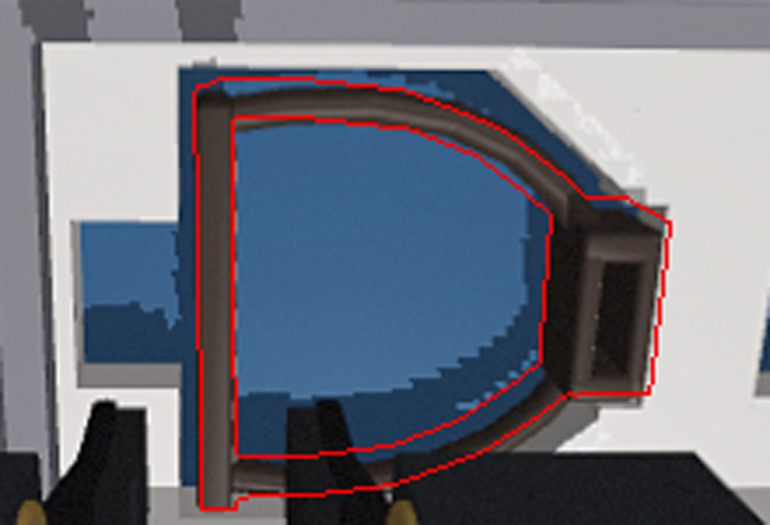

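The stirrup is seated flat, within about 2 mm of its nest. Now the padlock.

```bash
cat > g2.py <<'E'
from workcell import env
from h import *
import pickle
res=pickle.load(open('res.pkl','rb'))
p=res['padlock_w']; yaw=np.degrees(p[2])
g=p[:2]+np.array([np.cos(p[2]),np.sin(p[2])])*-.017; print(g,yaw)
O=[-90,0,yaw]
env.gripper_to(1.0)
env.goto([*g,.10],O)
print(env.move_straight([*g,.003],rate=.1,force_limit=15),env.read_state()['position'])
env.gripper_to(0,45); s=env.read_state(); print('open',s['opening']*87,s['force'])
env.move_straight([*g,.13],rate=.1); env.dwell(.1); s=env.read_state(); print('open',s['opening']*87,s['force'],s['clock'])
n=res['padlock_nest'].copy(); n[2]=np.radians(-5.6)
g=n[:2]-np.array([np.cos(n[2]),np.sin(n[2])])*.017; O=[-90,0,np.degrees(n[2])]; print(g,O)
env.goto([*g,.13],O)
env.move_straight([*g,.055],rate=.12); env.dwell(.2); s=env.read_state(); print(s['position'],s['tool_rot'],s['force'],s['opening']*87)
F={k:env.grab_frame(k) for k in('wrist','scene','top')}
for k in F: cv2.imwrite(f'pics/g2_{k}.png',F[k]['image'])
pickle.dump((F,s),open('g2.pkl','wb')); print(s['clock'])
f=F['wrist']; T=Tm(s['position'],s['tool_rot'])
v=f['image'].copy()
for pt in place(PAD,n[0],n[1],n[2],s['position'][2]-.0038):pass
m=sil(f,place(PAD,*n,s['position'][2]-.0038)); cc,_=cv2.findContours((m>.5).astype(np.uint8),cv2.RETR_LIST,cv2.CHAIN_APPROX_NONE); cv2.drawContours(v,cc,-1,(0,0,255),1)
h=np.array([(-54,-32),(-39,-32),(-39,-60),(1,-60),(1,-32),(16,-32),(16,-24),(54,-24)],float); P=np.r_[h,(h*[1,-1])[::-1]]/1000
c,q=np.cos(n[2]),np.sin(n[2]);Q=P@np.array([[c,-q],[q,c]]).T+n[:2]
cv2.polylines(v,[np.round(proj(f,np.c_[Q,np.full(len(Q),.034)])*16).astype(np.int32)],True,(0,255,255),1,cv2.LINE_AA,4)
cv2.imwrite('pics/g2_ov.png',cv2.resize(v,None,fx=1.42,fy=1.42,interpolation=cv2.INTER_CUBIC))
E
python3 g2.py
```

```text
[ 0.40613474 -0.27789134] 34.19336097566023
False [ 0.4066654  -0.27803917  0.00349434]
open 55.676425604144846 [-0.4378604   0.17570251  2.06272085]
open 55.43889975546972 [ 0.02347942 -0.03632206 -4.18840265] 22.575
[0.42635336 0.08645741] [-90, 0, np.float64(-5.6)]
[0.4269061  0.08672769 0.05575346] [-8.99335616e+01 -8.95547851e-02 -5.60086663e+00] [-0.37102013  0.79732452 -4.8657644 ] 55.66115699688693
24.925
```

View pics/g2_ov.png

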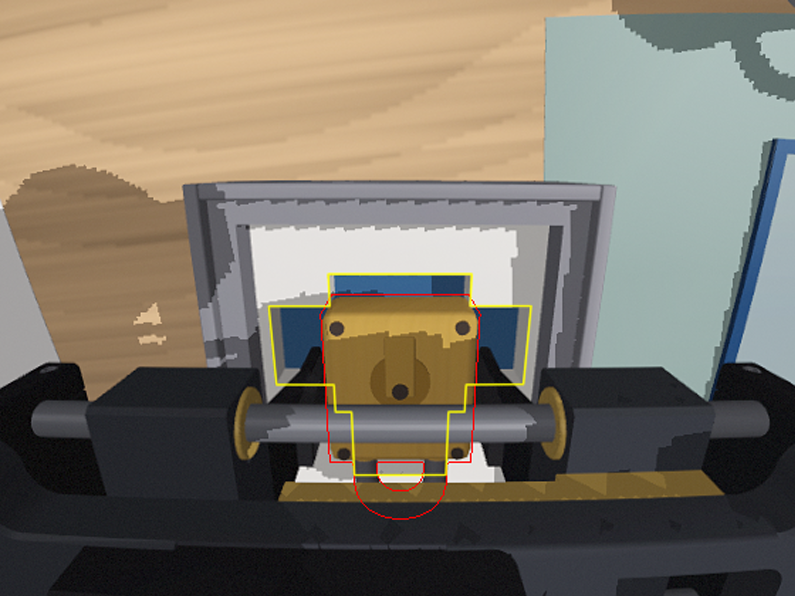

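Padlock in hand and the cut-out overlay both match. Lowering and releasing.

```bash
cat > p2.py <<'E'
from workcell import env
from h import *
import pickle
g=[0.42635336,0.08645741]
hit=env.move_straight([*g,.0186],rate=.03,force_limit=8); s=env.read_state(); print(hit,s['position'],s['force'],s['clock'])
if s['position'][2]<.0215:
    env.gripper_to(.8); s=env.read_state(); print(s['opening']*87,s['force'])
    env.move_straight([*g,.12],rate=.12)
    s=env.read_state()
F={k:env.grab_frame(k) for k in('wrist','scene','top')}
for k in F: cv2.imwrite(f'pics/p2_{k}.png',F[k]['image'])
pickle.dump((F,s),open('p2.pkl','wb')); print(s['clock'])
E
python3 p2.py
```

```text
True [0.42619993 0.08638607 0.01911872] [-0.14049714  0.59280915  5.33806302] 26.2167
69.70931364721635 [ 0.58251968 -0.3028439  -0.07563024]
27.8083
```

View pics/p2_wrist.png

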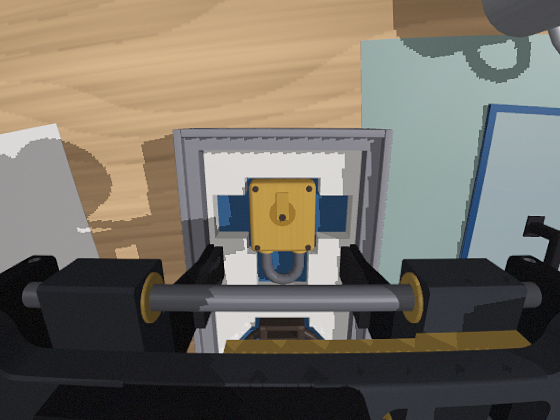

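Padlock seated: block at (283,215) centred in its pocket, shackle in the slot, contact at floor height. Now one wrist view showing the cover and tray together, for their relative pose.

```bash
cat > w3.py <<'E'
from workcell import env
from h import *
import pickle
Ttc=pickle.load(open('Ttc.pkl','rb')); f=env.grab_frame('wrist')
def tcp_for(look,uv,yaw,z):
    T=Tm([0,0,z],[-90,0,yaw])@Ttc
    g=dict(f); g['position']=T[:3,3]; g['orientation']=Rn.from_matrix(T[:3,:3]).as_euler('xyz',degrees=True)
    p=unproj(g,[uv],look[2])[0]; return [look[0]-p[0],look[1]-p[1],z]
t=tcp_for([.514,.335,.0],(281,205),84,.30); print(t)
env.goto(t,[-90,0,84]); env.dwell(.3)
a=env.grab_frame('wrist'); cv2.imwrite('pics/w3.png',a['image']); m=env.trace(a,'cover'); h=env.trace(a,'cover_handle'); tr=env.trace(a,'tray')
for q in(m,h,tr): print([(int(d['mask'].sum()),np.round(np.argwhere(d['mask']).mean(0)[::-1]).tolist(),d['score']) for d in q])
b=env.grab_frame('top'); cv2.imwrite('pics/w3_top.png',b['image'])
pickle.dump((a,m,h,tr,b),open('w3.pkl','wb')); print(env.read_state()['clock'])
E
python3 w3.py
```

```text
[np.float64(0.5080931543782197), np.float64(0.28535189666307675), 0.3]
[(17349, [280.0, 204.0], 0.76)]
[(17187, [280.0, 204.0], 0.8)]
[(7342, [250.0, 64.0], 0.92)]
29.7833
```

View pics/w3.png

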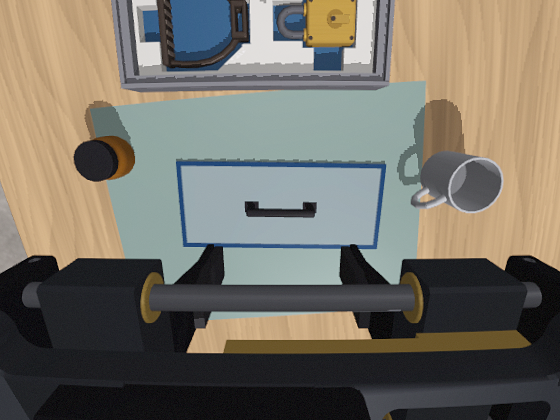

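```bash
cat > c4.py <<'E'
from h import *
import pickle
a,m,h,tr,b=pickle.load(open('w3.pkl','rb')); w=pickle.load(open('w1.pkl','rb'))[0]
mk=m[0]['mask'].astype(float)
p,c=fit([(a,mk)],COV,(.514,.335,-.115),(.006,.006,.03)); print('cover wrist',np.round(p,4),np.degrees(p[2]),c)
# handle prediction
v=a['image'].copy()
HB=[box(-51,51,-6,6,31,41)]+[box(x-5,x+5,-6,6,4,36) for x in(-46,46)]
for parts,col in((COV,(0,0,255)),(HB,(0,255,255))):
    s=sil(a,place(parts,*p)); cc,_=cv2.findContours((s>.5).astype(np.uint8),cv2.RETR_LIST,cv2.CHAIN_APPROX_NONE); cv2.drawContours(v,cc,-1,col,1)
# tray overlay in w3 and w_tray
T=(.5207,.0766,np.radians(-5.97))
R=np.array([[-172,-81],[172,-81],[172,81],[-172,81]])/1000; Ri=np.array([[-166,-75],[166,-75],[166,75],[-166,75]])/1000; Rl=np.array([[-156,-65],[156,-65],[156,65],[-156,65]])/1000
cc_,ss=np.cos(T[2]),np.sin(T[2]); u=w['image'].copy()
for I,f in((v,a),(u,w)):
    for Q,z,col in((R,.058,(0,0,255)),(Ri,.05,(0,255,0)),(Rl,.05,(0,255,255))):
        q=Q@np.array([[cc_,-ss],[ss,cc_]]).T+T[:2]
        cv2.polylines(I,[np.round(proj(f,np.c_[q,np.full(4,z)])*16).astype(np.int32)],True,col,1,cv2.LINE_AA,4)
cv2.imwrite('pics/c4a.png',cv2.resize(v[0:270,90:450],None,fx=2.2,fy=2.2,interpolation=2)); cv2.imwrite('pics/c4b.png',cv2.resize(u[70:250,110:450],None,fx=2.3,fy=2.3,interpolation=2))
pickle.dump(p,open('cov.pkl','wb'))
E
python3 c4.py
```

```text
cover wrist [ 0.5146  0.3344 -0.1153] -6.605353922045431 0.022622765170394632
```

View pics/c4a.png

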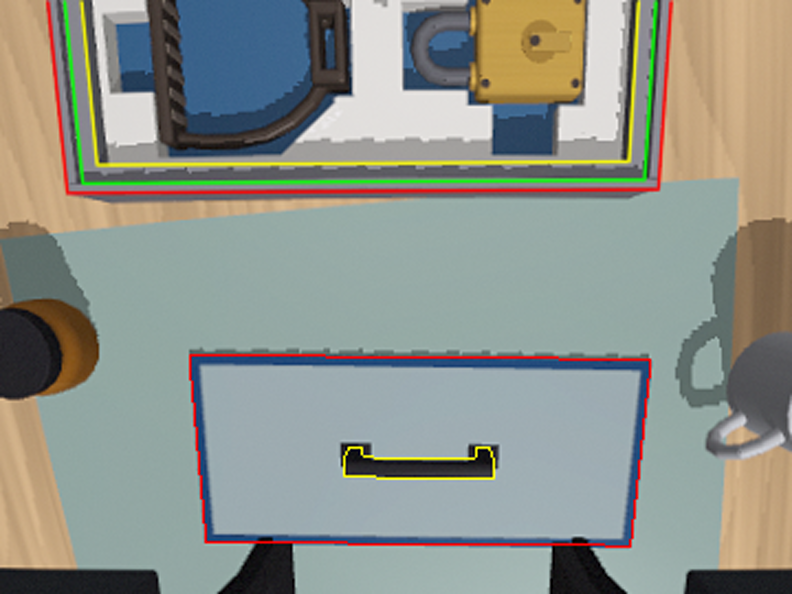

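View pics/c4b.png

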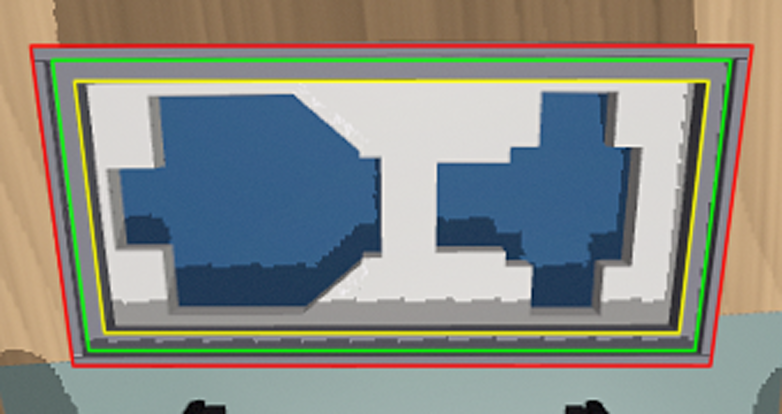

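Overlays match within about 1 mm: cover at (0.5146, 0.3344), yaw -6.6°, and tray at (0.5207, 0.0766), yaw -5.97°. Lifting the cover and holding it above the tray.

```bash
cat > g3.py <<'E'
from workcell import env
from h import *
import pickle
p=pickle.load(open('cov.pkl','rb')); y=np.degrees(p[2])+180
env.gripper_to(.5)
env.goto([*p[:2],.10],[-90,0,y])
print(env.move_straight([*p[:2],.0165],rate=.08,force_limit=12)); s=env.read_state(); print(s['position'])
env.gripper_to(0,50); s=env.read_state(); z0=s['position'][2]; print('open',s['opening']*87,s['position'],s['force'])
env.move_straight([*p[:2],.03],rate=.03); env.move_straight([*p[:2],.135],rate=.1)
T=[.5207,.0766]
env.move_straight([*T,.135],[-90,0,174.03],rate=.15); env.move_straight([*T,.10],rate=.1); env.dwell(.3); s=env.read_state(); print('open',s['opening']*87,s['position'],s['tool_rot'],s['force'],s['wrist_torque'])
F={k:env.grab_frame(k) for k in('wrist','scene','top')}
for k in F: cv2.imwrite(f'pics/g3_{k}.png',F[k]['image'])
pickle.dump((F,s,z0),open('g3.pkl','wb')); print(s['clock'])
E
python3 g3.py
```

```text
False
[0.51501517 0.33475245 0.01712973]
open 10.964692885332056 [0.5147436  0.33453607 0.01657031] [ 0.48766199 -0.33379777  0.8576664 ]
open 11.425474915124491 [0.52104628 0.07675737 0.10060137] [-9.00373814e+01  6.40861583e-02  1.74031734e+02] [ 0.15773528  0.32143623 -2.53157948] [-0.04789559  0.00417431 -0.05270653]
38.2083
```

View pics/g3_wrist.png

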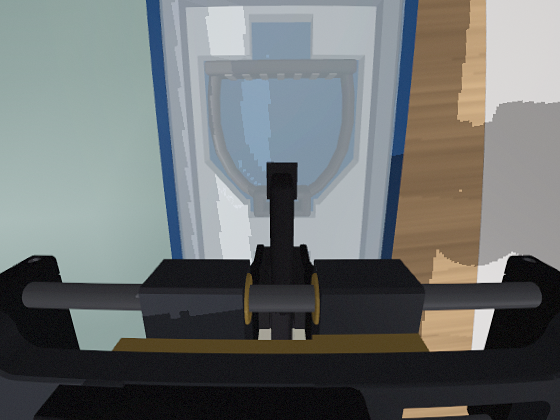

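View pics/g3_scene.png

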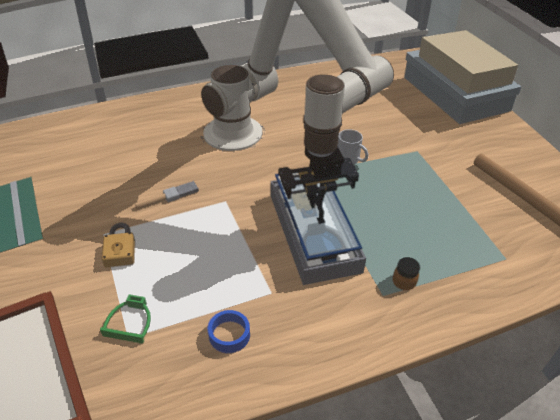

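View pics/g3_top.png

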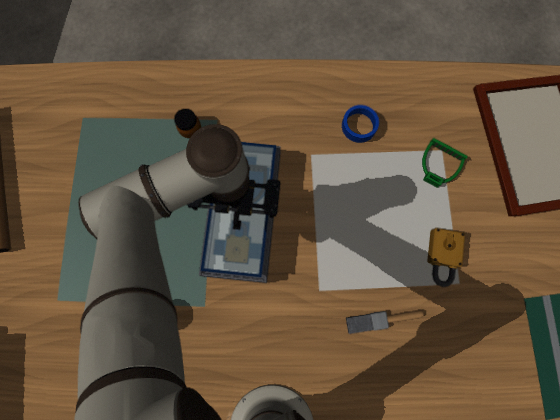

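```bash
cat > c5.py <<'E'
from h import *
import pickle
F,s,z0=pickle.load(open('g3.pkl','rb'))
V=[]
for k,(y0,y1,x0,x1) in dict(scene=(160,290,255,385),top=(130,290,180,300),wrist=(0,260,130,450)).items():
    f=F[k]; v=cv2.resize(f['image'],None,fx=4,fy=4,interpolation=2)
    def dr(Q,z,col,T):
        c,q=np.cos(T[2]),np.sin(T[2]); q=Q@np.array([[c,-q],[q,c]]).T+np.array(T[:2])
        q=np.concatenate([np.linspace(q[i],q[(i+1)%4],20) for i in range(4)])
        cv2.polylines(v,[np.round((proj(f,np.c_[q,np.full(len(q),z)])+.5)*64).astype(np.int32)],True,col,1,cv2.LINE_AA,4)
    C=np.array([[-162,-71],[162,-71],[162,71],[-162,71]])/1000; R=np.array([[-172,-81],[172,-81],[172,81],[-172,81]])/1000
    T=(s['position'][0],s['position'][1],np.radians(-5.97))
    dr(C,s['position'][2]-z0+.002,(0,0,255),T); dr(R,.058,(0,255,0),(.5207,.0766,np.radians(-5.97)))
    v=v[y0*4:y1*4,x0*4:x1*4]; V.append(cv2.resize(v,(int(v.shape[1]*590/v.shape[0]),590)))
cv2.imwrite('pics/c5a.png',V[0]);cv2.imwrite('pics/c5b.png',V[1]);cv2.imwrite('pics/c5c.png',V[2])
E
python3 c5.py
```

```text
(no output)
```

View pics/c5a.png

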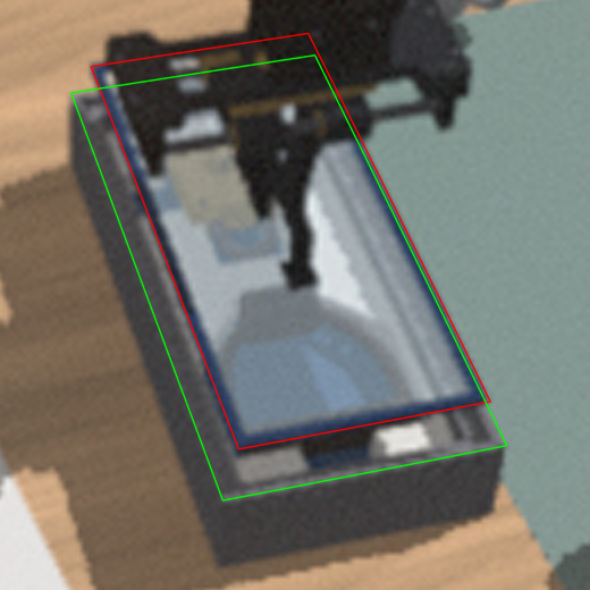

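View pics/c5b.png

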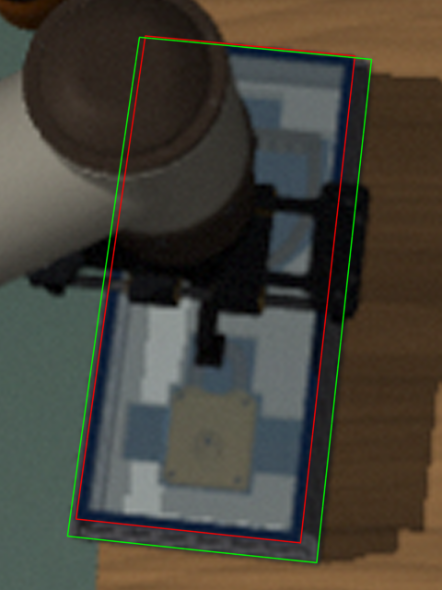

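View pics/c5c.png

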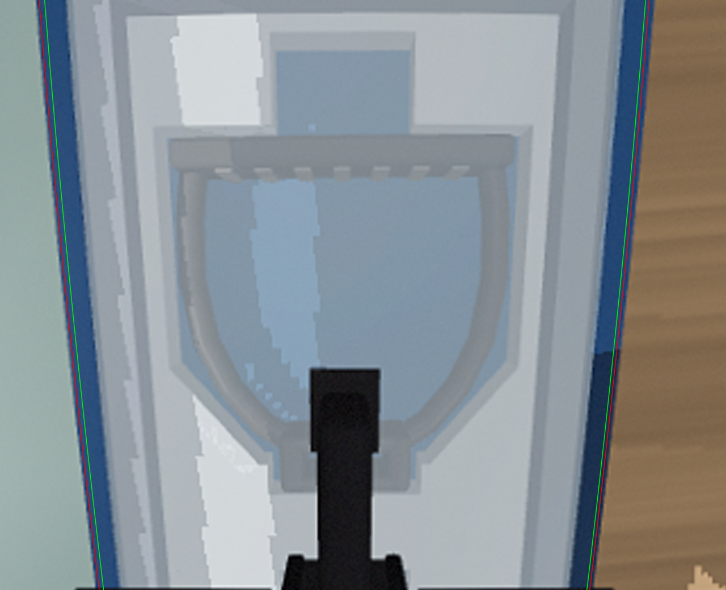

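The in-hand cover matches its predicted outline within 1–2 mm in all three views. Lowering it onto the ledge.

```bash
cat > p3.py <<'E'
from workcell import env
from h import *
import pickle
T=[.5207,.0766]
hit=env.move_straight([*T,.0655],rate=.03,force_limit=6); s=env.read_state(); print(hit,s['position'],s['tool_rot'],s['force'],s['wrist_torque'],s['clock'])
F={k:env.grab_frame(k) for k in('wrist','scene','top')}
for k in F: cv2.imwrite(f'pics/p3_{k}.png',F[k]['image'])
pickle.dump((F,s),open('p3.pkl','wb'))
a=F['scene']['image'][150:300,250:400]; b=F['top']['image'][130:290,180:300]
cv2.imwrite('pics/p3_st.png',np.hstack([cv2.resize(a,(500,500),interpolation=2),cv2.resize(b,(300,400),interpolation=2)[:500] if 0 else cv2.copyMakeBorder(cv2.resize(b,(300,400),interpolation=2),0,100,0,0,cv2.BORDER_CONSTANT)]))
E
python3 p3.py
```

```text
True [0.52046517 0.07651692 0.0665422 ] [-8.99577478e+01 -5.46674530e-02  1.74043564e+02] [-0.75807666  0.14094158  5.19930128] [0.10037217 0.10412712 0.00312489] 39.4
```

View pics/p3_st.png

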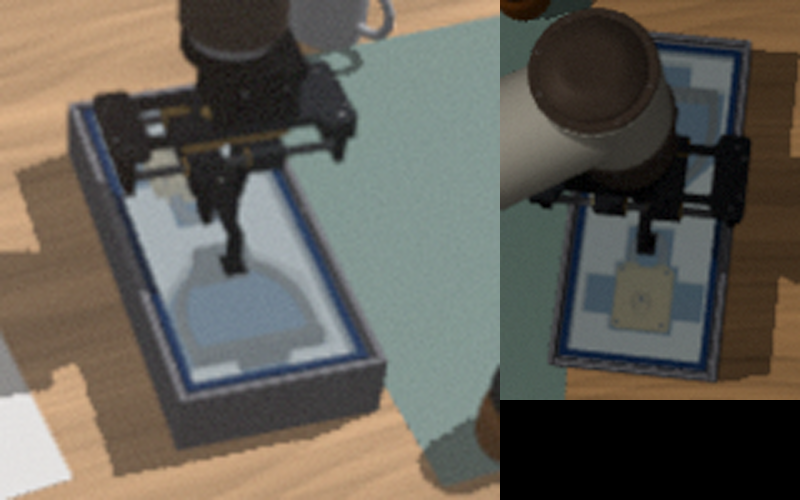

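View pics/p3_wrist.png

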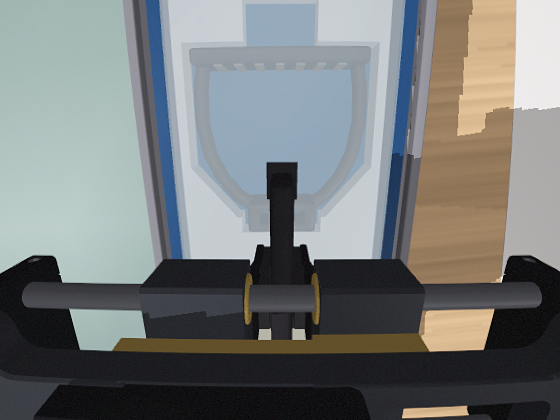

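The cover is inside the rim all round and contact came at underside height 50.0 mm. Releasing, backing off and checking.

```bash
cat > r3.py <<'E'
from workcell import env
from h import *
import pickle
T=[.5207,.0766]
env.gripper_to(.45); s=env.read_state(); print(s['opening']*87,s['force'])
env.move_straight([*T,.20],rate=.1)
Ttc=pickle.load(open('Ttc.pkl','rb')); f=env.grab_frame('wrist')
T_=Tm([0,0,.26],[-90,0,84])@Ttc; g=dict(f); g['position']=T_[:3,3]; g['orientation']=Rn.from_matrix(T_[:3,:3]).as_euler('xyz',degrees=True)
p=unproj(g,[(281,160)],.05)[0]
env.goto([.52-p[0],.077-p[1],.26],[-90,0,84]); env.dwell(.3)
F={k:env.grab_frame(k) for k in('wrist','scene','top')}; m=env.trace(F['wrist'],'cover')
for k in F: cv2.imwrite(f'pics/r3_{k}.png',F[k]['image'])
q,c=fit([(F['wrist'],m[0]['mask'].astype(float))],COV,(.5207,.0766,-.104),(.005,.005,.03),.05); print(np.round(q,4),np.degrees(q[2]),c)
print(env.read_state()['force'],env.read_state()['clock'])
E
python3 r3.py
```

```text
39.038775079654876 [0.05436849 0.70420094 0.20711697]
[ 0.5203  0.0757 -0.1057] -6.0575689208234875 0.013367539120133992
[-0.22419924 -0.28502532  0.64206671] 43.825
```

View pics/r3_wrist.png

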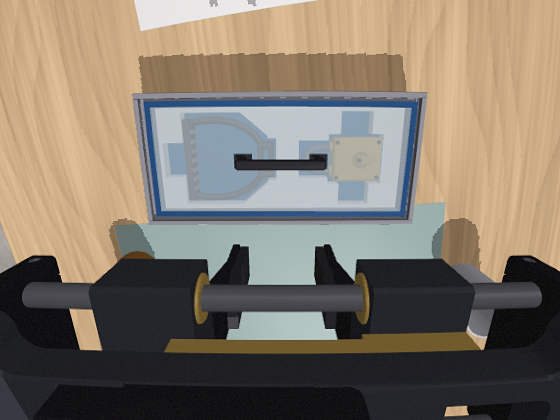

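View pics/r3_scene.png

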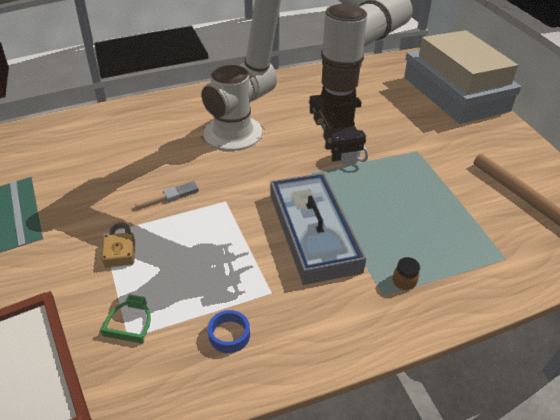

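The wrist view shows the cover evenly inside the rim, with its blue binding spanning (150,105) to (412,215). The stirrup and padlock are visible in their cut-outs and the bystanders are where they were. The fitted cover pose is within 1 mm and 0.1° of the seat. Handing in.

```bash
python3 -c "
from workcell import env
print(env.close_job()); print(env.read_state()['clock'])"
```

```text
the job is handed in; nothing more can be done
None
the job is handed in; nothing more can be done
```

The tray is packed and the job is handed in at about 44 s of the 72 s allowed; no verdict was reported. I gripped the stirrup by its tread, the padlock by its body and the cover by its handle, and lowered each until it touched down before releasing it.

| Piece | Last check |
|---|---|
| Stirrup | Fit after release gave about 2 mm from the nest and 0.3° of turn. It was a loose fit, because part of the outline was hidden by the gripper. It rested on the floor of the cut-out before I let go. |
| Padlock | Contact put its underside at 15.6 mm (floor is 16). The picture shows it centred in its pocket with the shackle in the slot. I did no separate pose fit after release. |
| Cover | Contact put its underside at 50.0 mm, which is ledge height. Fit after release gave about 1 mm and 0.1° from the seat, inside the rim all round. |

The last pictures show the tape roll, wax jar, mug and brush where they were, judged by eye. No checks failed. The cameras disagreed by up to about 3 mm and 3° on the cut-outs and the padlock's turn, and by about 1 to 2 mm and 0.5° on the tray, the cover and the padlock's position. I used the wrist-camera values, which fitted best, for the pieces, cut-outs and cover; the tray pose came from the fixed cameras, checked against the wrist view.

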